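# Zero a height stop and set it by clicks

## Task

Reset the bench height stop: turn its black knurled dial clockwise until it is felt to bear against its end stop, without forcing it, then turn it back anticlockwise by exactly six clicks and let go, leaving it resting in that click. Leave the housing's neighbours (the cylindrical gauge and the side cutters) where they are.

Things in the scene. Friction and masses are not known exactly. Their poses are not given: they have to be found in the camera images.
- height_stop: Height stop: blue cast housing fixed to the bench, 158 x 78 mm (foot 186 x 90 mm), grey cover 42 mm above the bench. Origin on the bench under the dial's axis; x points along the housing to the brass height pin, 90 mm away; z up. It reaches from 54 mm behind the origin to 132 mm ahead.
- dial_centre (a point): Middle of the round black knurled dial, on its vertical axis, 60 mm above the bench (a point of the fixed housing). Dial 40 mm in diameter, alike all round, unmarked; knurled side to grip 49 to 73 mm above the bench, top at 75 mm, collar below it (48 mm in diameter) up to 44 mm. Clockwise seen from above lowers the pin to zero, anticlockwise raises it.
- detent (a point): Ball detent inside the housing, on the dial's axis 30 mm above the bench: one click every 20 degrees. The torque to turn rises to about 0.08 N m, falls through zero at the crest half-way, then the dial is pulled on into the next notch, where it rests when let go. A grip of 12 N may slip, 25 N holds. It starts 2 to 4 clicks anticlockwise of click zero, not always in a notch; travel ends beyond click 14.
- pin_top (a point): Top centre of the brass height pin, 16 mm in diameter, standing out of a steel bush on the housing 90 mm from the dial's axis. It rises 1 mm per click: 60 mm above the bench at click zero, 66 mm at six clicks. The measured pose is too coarse to set it by.
- end_stop: The dial's sprung end stop inside the housing, unseen; origin on the dial's axis. It bears from 1.5 degrees clockwise of the rest of click zero and yields 3 N m per rad; let go, the dial settles in click zero, and six crests on is click six. It acts 18 mm from the axis: 10 N on it is 0.18 N m at the dial, besides the detent; 20 N (0.36 N m) is forcing it.
- gauge: Small grey stepped cylindrical gauge, 32 mm in diameter, 40 mm tall, standing loose on the bench to the right of the height stop. Origin at the centre of its underside. Not to be disturbed.
- cutter: Side cutters with blue handles, 127 x 44 x 12 mm, lying loose on the bench to the right. Origin at the centre of the underside. Not to be disturbed.
Not all that is in view belongs to the job. Of the things that look like the height_stop, the larger one is meant.

How it is judged:
On the way:
1. the dial bears on its end stop with at least 2 N (contact force between end_stop and anything else above 2 N), for 0.1 s.
At the end, for the whole second after the job is handed in: the dial is let go and rests in the sixth click from zero: the pin's top 66 mm above the housing's underside, within 0.4 mm (one click is 1 mm) (z of pin_top in the frame of height_stop between 0.0656 and 0.0664 m); the robot touches nothing.
It fails at once if the dial is forced against its end stop: more than 20 N on it (contact force between end_stop and anything else above 20 N).
It fails at once if the gauge is moved more than 20 mm (distance of gauge from where it was at the start of the episode above 0.02 m).
It fails at once if the side cutters are moved more than 20 mm (distance of cutter from where it was at the start of the episode above 0.02 m).
It also fails if it takes over 72 s, if anything falls off the work surface, if the arm or the gripper's body presses on something with over 40 N, if the wrist force passes 120 N, or if a joint passes its speed limit or range.

## Robot

A 6-joint arm with a two-finger parallel gripper is mounted at the origin on a cart in front of the work surface, level with it; the furniture and walls round the work are solid. World frame = base frame: x ahead of the robot, y to its left, z up, the work surface at z = 0. Lengths are in m, angles in rad, forces in N, time in s.
With the tool pointing down it reaches from about 0.35 to 0.775 m from the base axis. Payload 5.5 kg.
Tool frame: the origin (TCP) lies between the finger pads; the fingertips stand 8 mm ahead of it and the grasp point (between the pads) lies 11 mm behind it; z points along the fingers, y is the line along which they close (so a half turn about z gives the same grasp; the last joint's range is limited). The gripper opens to 85 mm and grips with 20 to 120 N. Pads are 22 mm wide; open, the fingers measure 114 mm over their backs; the gripper's body (76 mm by 85 mm) begins 54 mm behind the grasp point. The pads swing forward as they close: fully open they stand 13 mm farther back than shut.
Start: joints at [-0.14, 0.313, 0.046, 1.304, 0, 1.431], TCP at [0.575, -0, 0.206] pointing down, gripper open.
Joint ranges: [-2.76, 2.76], [-0.86, 1.69], [-1.03, 1.26], [-2.2, 2.34], [-1.47, 1.5], [-3.14, 3.14]. Speed limits (rad/s): [2.57, 2.57, 3.14, 3.14, 3.14, 3.14].

## Interface

Orientations are given as a unit quaternion [w, x, y, z].
In Python, from workcell import status, vision, job gives the robot as it stands. The module is installed in compiled form; this text tells all that it offers.
- The arm moves only by the tool apply_moves, never from a script. Its argument "moves" is one flat list of numbers, 6 for each row, row after row: the shift along the world's x, y, z in units of 25 mm (1.0 is 25 mm), then the turn, a rotation vector about the world's x, y, z in rad. In form: [x, y, z, rx, ry, rz, x, y, z, rx, ry, rz, ...]. A call has 1 to 20 rows; each row is the pose to reach, as a shift and turn from the pose commanded when the call began; what a row does not reach only later rows make up. A row lasts 1/12 s, in which the tool goes at most 41.7 mm and 7.16 degrees, less where a joint would pass 70% of its speed; a pose out of reach is approached as far as the arm can. A call with a gripper value outside its range is refused whole. "claw" is the opening in per cent of the stroke, from 0 (shut) to 100 (fully open), set as the call begins (left out, the last holds). The fingers move at their own pace and stop on an object; "newtons" is the grip in N (left out, the last holds). Time passes only in rows, so rows that repeat a pose let the fingers close. It gives the time, the measured TCP pose, the force, the opening and the grip force at its end, in the units of the state.
- status.get_state(): the state, without advancing time (a new reading comes with each control period).
- vision.read_camera(name): name is "scene" or "side" or "wrist"; returns a dict with "image" (400x640x3 uint8, blue, green, red), "camera_matrix" (3x3 intrinsics, pixels), "camera_from_world" (4x4, takes a point from world to camera coordinates). Camera axes: x right, y down, z forward; pixel columns grow to the right and rows downward; lengths in m; the calibration is good to about 2 mm. A picture is of the moment at which its call begins. There is no depth.
- job.hand_in(): hands the job in; it is judged then, once.
The state is a dict: "clock": time; "joint_pos": joint angles; "qvel": joint speeds; "tau": joint torques, N m; "tcp_pos": TCP position; "orientation": TCP orientation; "wrist_force": force on the tool from outside, world axes, zero at the start; "ft_torque": the same for the moment, N m; "finger_gap": finger opening in m; "grip_force": force on a finger pad.
Only numpy, scipy, OpenCV 4.12 (cv2) and the standard library are available. Lean on these libraries where they do the work, as an engineer would, in place of code of your own. Each camera call takes 0.05 s, during which the arm holds its last target. There are 200 camera calls.

## Working session

There is one attempt and no reset: what is moved stays moved. The work goes in short steps, Python scripts to look and compute and a tool call to move; the robot and the scene stay as the last step left them, time stands still between calls to the robot, and variables do not carry over. Pictures are saved under pics/ and viewed, at most 10 in all, crops included, and the job is handed in when it is done.

Besides the shell and the picture viewer there is one more tool, called after "Call:" as name(argument=value, ...) on one line, values as JSON. apply_moves: Moves the arm, as the interface text tells. Its arguments: {"type":"object","properties":{"moves":{"type":"array","items":{"type":"number"}},"claw":{"type":"number"},"newtons":{"type":"number"}},"required":["moves"]}

```bash
mkdir -p pics
python3 - <<'E'
from workcell import status, vision
import cv2,numpy as np
s=status.get_state();print(s)
for n in ["scene","wrist"]:
    r=vision.read_camera(n);cv2.imwrite(f"pics/{n}0.png",r["image"]);np.savez(f"pics/{n}0.npz",K=r["camera_matrix"],T=r["camera_from_world"]);print(r["camera_matrix"],r["camera_from_world"])
E
```

```text
{'clock': 0.0, 'joint_pos': array([-1.39617857e-01,  3.14015752e-01,  4.49925085e-02,  1.30360551e+00,
        2.46013608e-05,  1.43121126e+00]), 'qvel': array([ 0.00068742,  0.00079842,  0.00144711,  0.00058741, -0.00037081,
        0.00081107]), 'tau': array([-2.90074182e-03, -4.80629075e+01,  2.98531097e+01,  1.95313990e-02,
       -3.83516899e-04, -4.27451073e-05]), 'tcp_pos': array([5.74449101e-01, 6.55991751e-05, 2.05505716e-01]), 'orientation': array([-7.39107895e-04,  7.07118084e-01,  7.07094885e-01, -5.41584172e-04]), 'wrist_force': array([-0.35511731,  0.02937043, -0.39124204]), 'ft_torque': array([ 0.02931319, -0.00978945, -0.02493561]), 'grip_force': 0.0, 'finger_gap': 0.0853122033713172}
[[381.08217807   0.         320.09341776]
 [  0.         381.08217807 202.77034899]
 [  0.           0.           1.        ]] [[ 0.8628933  -0.50535662  0.00546302 -0.4919285 ]
 [-0.3404838  -0.5892943  -0.73266842  0.13543082]
 [ 0.37347816  0.6303546  -0.68056384  0.82493355]
 [ 0.          0.          0.          1.        ]]
[[353.14821315   0.         318.65034378]
 [  0.         353.14821315 200.06979984]
 [  0.           0.           1.        ]] [[ 9.99996582e-01  2.49619822e-04 -2.60272293e-03 -5.73368609e-01]
 [ 1.06680808e-03 -9.47759780e-01  3.18983168e-01 -4.05052823e-02]
 [-2.38713159e-03 -3.18984854e-01 -9.47756807e-01  3.81456212e-01]
 [ 0.00000000e+00  0.00000000e+00  0.00000000e+00  1.00000000e+00]]
```

View pics/scene0.png

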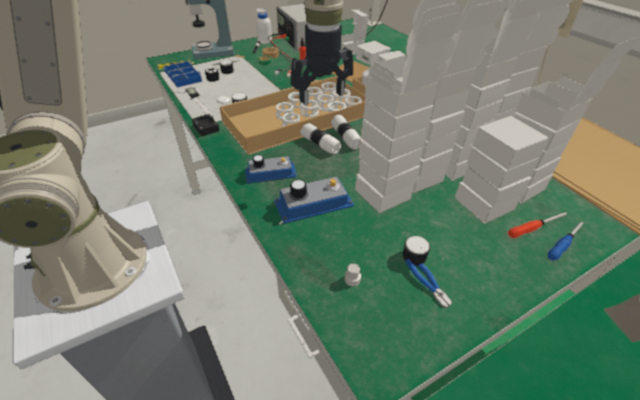

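View pics/wrist0.png

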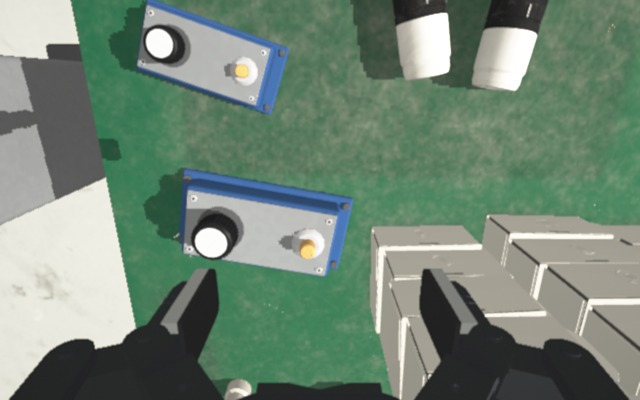

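The wrist picture shows the larger height stop: dial cap at about (212,236), pin at about (308,248). The smaller look-alike is further up, and the white boxes are to the right.

```bash
cat > h.py <<'E'
import numpy as np,cv2
def back(K,T,uv,z):
    d=T[:3,:3].T@np.linalg.inv(K)@np.array([*uv,1.]);c=-T[:3,:3].T@T[:3,3]
    return c+d*(z-c[2])/d[2]
E
python3 - <<'E'
from h import *
f=np.load("pics/wrist0.npz");im=cv2.imread("pics/wrist0.png")
g=cv2.cvtColor(im,cv2.COLOR_BGR2GRAY)[200:275,180:245]
n,l,st,c=cv2.connectedComponentsWithStats((g>225).astype(np.uint8));i=1+st[1:,4].argmax();print(st[i],c[i]+[180,200])
p=back(f["K"],f["T"],c[i]+[180,200],.075);print("dial",p)
for nm,uv,z in[("pin",(308,248),.0625),("boxcorner",(373,228),.09),("boxbase",(378,330),0),("fl",(184,172),.005),("fr",(352,198),.005),("br",(333,270),.005),("gauge",(238,392),.04)]:print(nm,back(f["K"],f["T"],uv,z))
g=np.load("pics/scene0.npz")
for uv in[(298,183)]:print("scene dial",back(g["K"],g["T"],uv,.075))
for nm,uv,z in[("pin",(333,181),.0625),("boxbase",(381,208),0),("boxbaseL",(357,190),0),("gauge",(354,268),.04)]:print(nm,back(g["K"],g["T"],uv,z))
E
```

```text
[ 15  28  32  29 700] [210.60714286 242.21857143]
dial [ 0.47328448 -0.05824572  0.075     ]
pin [ 0.56319805 -0.07022735  0.0625    ]
boxcorner [ 0.62079779 -0.0373323   0.09      ]
boxbase [ 0.64886529 -0.21626768  0.        ]
fl [ 0.42906515 -0.00882821  0.005     ]
fr [ 0.60997498 -0.03797296  0.005     ]
br [ 0.59031536 -0.12728874  0.005     ]
gauge [ 0.47527626 -0.27548389  0.04      ]
scene dial [ 0.47467679 -0.05712034  0.075     ]
pin [ 0.55973469 -0.08007189  0.0625    ]
boxbase [ 0.64981356 -0.16802782  0.        ]
boxbaseL [ 0.63656634 -0.08043111  0.        ]
gauge [ 0.46583058 -0.31384067  0.04      ]
```

Call:
apply_moves(moves=[-1,-0.6,-0.8,0,0,0.1,-2,-1.2,-1.6,0,0,0.2,-3,-1.8,-2.4,0,0,0.3,-4.04,-2.32,-3.04,0,0,0.4,-4.04,-2.32,-3.04,0,0,0.5,-4.04,-2.32,-3.04,0,0,0.6,-4.04,-2.32,-3.04,0,0,0.7,-4.04,-2.32,-3.04,0,0,0.785,-4.04,-2.32,-3.04,0,0,0.785,-4.04,-2.32,-3.04,0,0,0.785,-4.04,-2.32,-3.04,0,0,0.785], claw=100, newtons=35)

```text
clock: 1.02
tcp_pos: [0.4739, -0.0579, 0.1303]
orientation: [-0.0, 0.384, 0.923, 0.0]
wrist_force: [0.4, -0.3, 0.6]
finger_gap: 0.0857
grip_force: 0.0
```

Run:
```python
from h import *
from workcell import status, vision
s=status.get_state();print(s['joint_pos'],s['tcp_pos'],s['orientation'],s['ft_torque'])
ims=[]
for n in ["side","wrist"]:
    r=vision.read_camera(n);K,T=r["camera_matrix"],r["camera_from_world"];im=r["image"]
    np.savez(f"pics/{n}1.npz",K=K,T=T)
    im=im.copy()
    for p in [(.474,-.058,.075),tuple(s['tcp_pos'])]:
        q=K@(T[:3,:3]@np.array(p)+T[:3,3]);q=q[:2]/q[2];print(n,p,q)
        cv2.drawMarker(im,tuple(int(v) for v in q),(0,0,255),0,12)
    ims.append(im)
cv2.imwrite("pics/b1.png",cv2.resize(np.vstack(ims),(480,600)))
```

```text
[-2.90070736e-01  1.65252095e-01 -3.37996017e-01  1.06792684e+00
  8.15191608e-05  4.97838066e-01] [ 0.47388902 -0.05793558  0.13025222] [-1.92519614e-04  3.83842895e-01  9.23398394e-01  2.09086087e-05] [-0.03839873 -0.08714493  0.01686409]
side (0.474, -0.058, 0.075) [331.08040597 220.83908183]
side (np.float64(0.47388902310223907), np.float64(-0.05793557710185483), np.float64(0.13025222292659755)) [330.92172465 195.96258935]
wrist (0.474, -0.058, 0.075) [317.93354039 212.11614499]
wrist (np.float64(0.47388902310223907), np.float64(-0.05793557710185483), np.float64(0.13025222292659755)) [317.59539087 248.83513279]
```

View pics/b1.png

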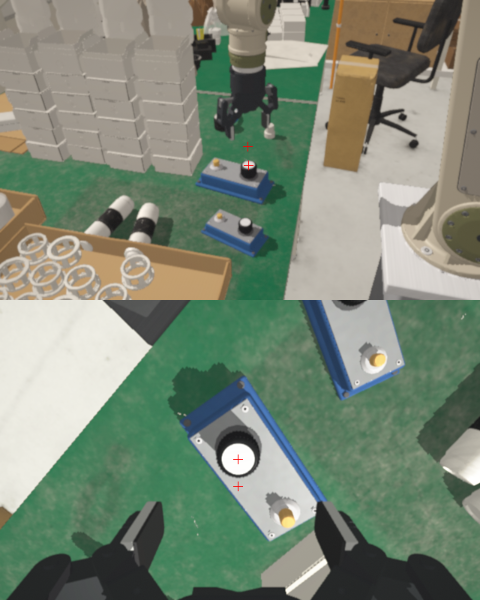

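The red mark sits on the dial cap in both views, so the dial position holds. Next I descend and then grip.

Call:
apply_moves(moves=[0,0,-1,0,0,0,0,0,-2,0,0,0,0,0,-2.6,0,0,0,0,0,-2.9,0,0,0,0,0,-2.9,0,0,0,0,0,-2.9,0,0,0])

```text
clock: 1.62
tcp_pos: [0.4741, -0.058, 0.0581]
orientation: [-0.0, 0.383, 0.924, 0.0]
wrist_force: [0.4, 0.5, 0.2]
finger_gap: 0.0854
grip_force: 0.0
```

Call:
apply_moves(moves=[0,0,0,0,0,0,0,0,0,0,0,0,0,0,0,0,0,0,0,0,0,0,0,0,0,0,0,0,0,0,0,0,0,0,0,0,0,0,0,0,0,0,0,0,0,0,0,0,0,0,0,0,0,0,0,0,0,0,0,0,0,0,0,0,0,0,0,0,0,0,0,0], claw=40, newtons=35)

```text
clock: 2.62
tcp_pos: [0.474, -0.058, 0.0579]
orientation: [-0.0, 0.383, 0.924, 0.0]
wrist_force: [0.1, 0.4, -0.3]
finger_gap: 0.0343
grip_force: 0.0
```

```bash
cat > st.py <<'E'
from workcell import status
import numpy as np
from scipy.spatial.transform import Rotation as R
s=status.get_state();q=s['orientation'];y=R.from_quat([*q[1:],q[0]]).as_matrix()[:,1]
print('t',round(float(s['clock']),2),'yaw',round(float(np.degrees(np.arctan2(y[1],y[0]))),2),'tq',s['ft_torque'].round(3),'F',s['wrist_force'].round(1),'tcp',s['tcp_pos'].round(4),'gap',round(float(s['finger_gap']),4),'grip',s['grip_force'],'j6',s['joint_pos'][5].round(3))
E
python3 st.py
```

```text
t 2.62 yaw 44.97 tq [-0.03  -0.013 -0.007] F [ 0.1  0.4 -0.3] tcp [ 0.474  -0.058   0.0579] gap 0.0343 grip 0.0 j6 0.496
```

The gap of 34 mm is narrower than the 40 mm dial and there is no grip force, so I'll look.

Run:
```python
from h import *
from workcell import vision
o=[]
for n,(u,v) in {"side":(331,215),"scene":(298,180),"wrist":(318,220)}.items():
    r=vision.read_camera(n);im=r["image"]
    w=(640,400) if n=="wrist" else (160,100)
    x0=max(0,min(640-w[0],u-w[0]//2));y0=max(0,min(400-w[1],v-w[1]//2))
    o.append(cv2.resize(im[y0:y0+w[1],x0:x0+w[0]],(400,250),interpolation=cv2.INTER_CUBIC))
cv2.imwrite("pics/c.png",np.vstack([np.hstack(o[:2]),np.hstack([o[2],o[2]*0])]))
```

```text
(no output)
```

View pics/c.png

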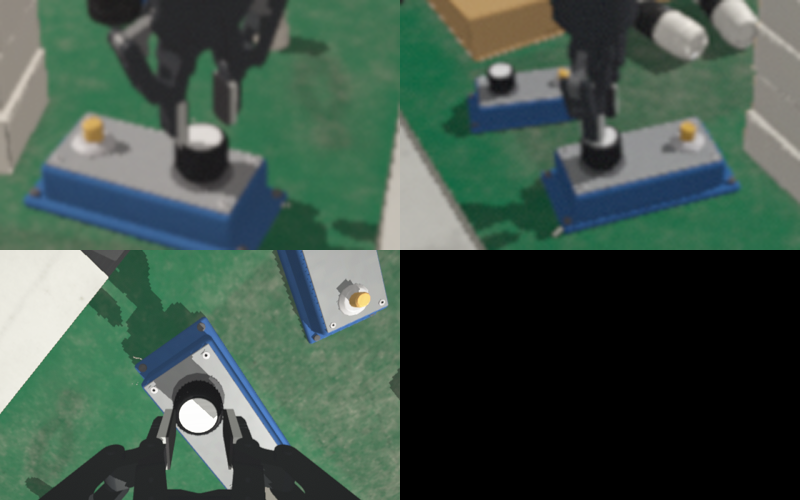

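The picture shows the fingers beside the dial cap in the wrist view, with the dial at about (198,413). It's too coarse to tell where the tips are, so I'll enlarge it with projected markers.

Run:
```python
from h import *
from workcell import vision,status
from scipy.spatial.transform import Rotation as R
s=status.get_state();q=s['orientation'];M=R.from_quat([*q[1:],q[0]]).as_matrix();t=s['tcp_pos']
o=[]
for n in ["side","scene","wrist"]:
    r=vision.read_camera(n);im=r["image"].copy();K,T=r["camera_matrix"],r["camera_from_world"]
    pr=lambda p:(lambda a:a[:2]/a[2])(K@(T[:3,:3]@p+T[:3,3]))
    k=4 if n!="wrist" else 2
    u,v=pr(np.array([.474,-.058,.068])).astype(int);w,h=400//k,300//k
    x0=max(0,min(640-w,u-w//2));y0=max(0,min(400-h,v-h//2))
    c=cv2.resize(im[y0:y0+h,x0:x0+w],(400,300),interpolation=cv2.INTER_CUBIC)
    for p,col in [(np.array([.474,-.058,.075]),(0,0,255)),(t+M@[0,.017,.008],(0,255,255)),(t+M@[0,-.017,.008],(0,255,255)),(t+M@[0,0,-.011],(255,0,255))]:
        a=(pr(p)-[x0,y0])*k;cv2.drawMarker(c,tuple(int(z) for z in a),col,0,12)
    o.append(c)
cv2.imwrite("pics/d.png",np.vstack([np.hstack(o[:2]),np.hstack([o[2],o[2]*0])]))
```

```text
(no output)
```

View pics/d.png

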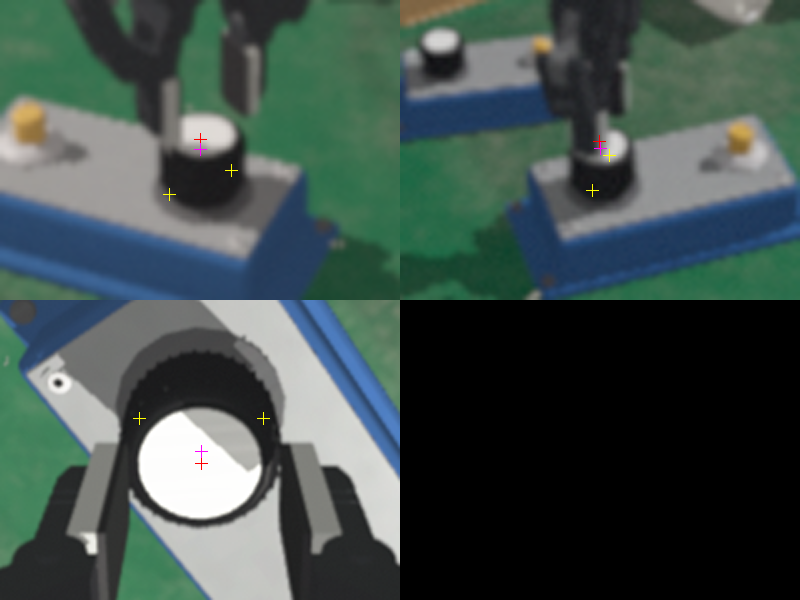

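Call:
apply_moves(moves=[0,0,0,0,0,0,0,0,0,0,0,0,0,0,0,0,0,0,0,0,0,0,0,0,0,0,0,0,0,0,0,0,0,0,0,0], claw=15, newtons=25)

```text
clock: 3.42
tcp_pos: [0.4741, -0.058, 0.0579]
orientation: [0.0, 0.383, 0.924, 0.0]
wrist_force: [0.4, -0.1, -1.3]
finger_gap: 0.013
grip_force: 0.0
```

```bash
python3 st.py
python3 - <<'E'
from h import *
from workcell import vision
o=[]
for n in ["side","wrist"]:
    r=vision.read_camera(n);im=r["image"];K,T=r["camera_matrix"],r["camera_from_world"]
    k=4 if n!="wrist" else 2
    a=K@(T[:3,:3]@np.array([.474,-.058,.068])+T[:3,3]);u,v=(a[:2]/a[2]).astype(int);w,h=400//k,300//k
    x0=max(0,min(640-w,u-w//2));y0=max(0,min(400-h,v-h//2))
    o.append(cv2.resize(im[y0:y0+h,x0:x0+w],(400,300),interpolation=cv2.INTER_CUBIC))
cv2.imwrite("pics/e.png",np.hstack(o))
E
```

```text
t 3.42 yaw 44.98 tq [ 0.02   0.031 -0.001] F [ 0.4 -0.1 -1.3] tcp [ 0.4741 -0.058   0.0579] gap 0.013 grip 0.0 j6 0.496
```

View pics/e.png

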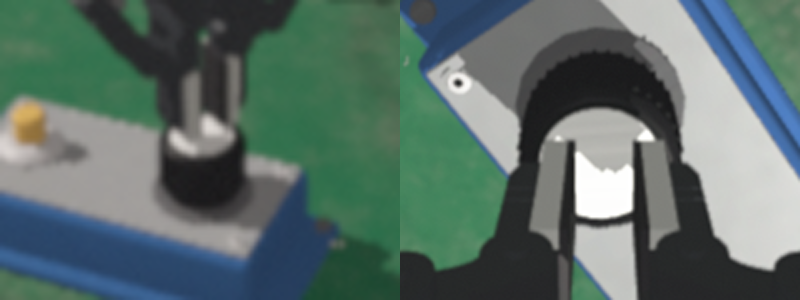

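The pads close above the dial's top, so the tips really sit about 25 mm higher than stated. I'll open, go 22 mm lower and close again while watching the force.

Call:
apply_moves(moves=[0,0,0,0,0,0,0,0,0,0,0,0,0,0,0,0,0,0,0,0,0,0,0,0,0,0,0,0,0,0,0,0,0,0,0,0,0,0,0,0,0,0,0,0,0,0,0,0,0,0,0,0,0,0,0,0,0,0,0,0], claw=90, newtons=30)

```text
clock: 4.35
tcp_pos: [0.474, -0.058, 0.0579]
orientation: [0.0, 0.383, 0.924, 0.0]
wrist_force: [0.1, -0.1, 0.9]
finger_gap: 0.0771
grip_force: 0.0
```

Call:
apply_moves(moves=[0,0,-0.25,0,0,0,0,0,-0.5,0,0,0,0,0,-0.7,0,0,0,0,0,-0.88,0,0,0,0,0,-0.88,0,0,0])

```text
clock: 4.77
tcp_pos: [0.473, -0.0577, 0.0345]
orientation: [-0.001, 0.383, 0.924, -0.0]
wrist_force: [-0.3, 0.2, 1.1]
finger_gap: 0.0769
grip_force: 0.0
```

Call:
apply_moves(moves=[0,0,0,0,0,0,0,0,0,0,0,0,0,0,0,0,0,0,0,0,0,0,0,0,0,0,0,0,0,0,0,0,0,0,0,0,0,0,0,0,0,0,0,0,0,0,0,0,0,0,0,0,0,0,0,0,0,0,0,0], claw=35, newtons=30)

```text
clock: 5.6
tcp_pos: [0.4735, -0.0589, 0.0366]
orientation: [0.0, 0.383, 0.924, -0.001]
wrist_force: [-4.5, -3.1, 5.0]
finger_gap: 0.0375
grip_force: 29.9
```

```bash
python3 st.py
python3 - <<'E'
from h import *
from workcell import vision
o=[]
for n in ["side","wrist"]:
    r=vision.read_camera(n);im=r["image"];K,T=r["camera_matrix"],r["camera_from_world"]
    k=4 if n!="wrist" else 2
    a=K@(T[:3,:3]@np.array([.474,-.058,.068])+T[:3,3]);u,v=(a[:2]/a[2]).astype(int);w,h=400//k,300//k
    x0=max(0,min(640-w,u-w//2));y0=max(0,min(400-h,v-h//2))
    o.append(cv2.resize(im[y0:y0+h,x0:x0+w],(400,300),interpolation=cv2.INTER_CUBIC))
cv2.imwrite("pics/f.png",np.hstack(o))
E
```

```text
t 5.6 yaw 44.95 tq [-0.706  0.865 -0.04 ] F [-4.5 -3.1  5. ] tcp [ 0.4735 -0.0589  0.0366] gap 0.0375 grip 29.886660705087706 j6 0.496
```

View pics/f.png

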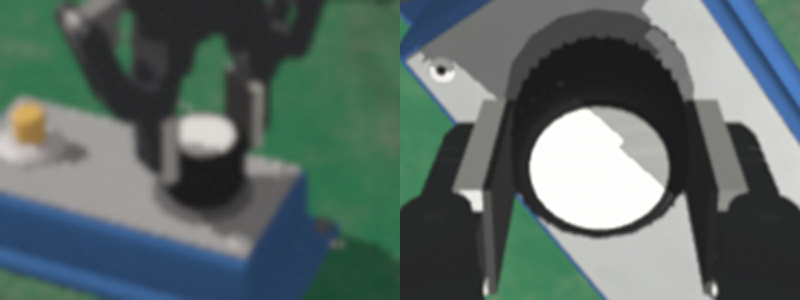

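The dial is gripped at 30 N with a 37.5 mm gap, and the side view shows the pads around its upper half. I'll relieve the sideways load and start turning clockwise, averaging the torque readings.

```bash
cat > st2.py <<'E'
from workcell import status,vision
import numpy as np
from scipy.spatial.transform import Rotation as R
a=[]
for i in range(5):
    vision.read_camera("side");s=status.get_state();a.append([s['ft_torque'][2],*s['wrist_force']])
a=np.array(a);m=a.mean(0);q=s['orientation'];y=R.from_quat([*q[1:],q[0]]).as_matrix()[:,1]
print('t',round(float(s['clock']),2),'yaw',round(float(np.degrees(np.arctan2(y[1],y[0]))),2),'tz',m[0].round(3),'sd',a[:,0].std().round(3),'F',m[1:].round(1),'tcp',s['tcp_pos'].round(4),'grip',round(float(s['grip_force']),1),'gap',round(float(s['finger_gap']),4))
E
echo ok
```

```text
ok
```

Call:
apply_moves(moves=[-0.03,-0.03,0,0,0,0,-0.03,-0.03,0,0,0,0,-0.03,-0.03,0,0,0,0])

```text
clock: 5.95
tcp_pos: [0.4735, -0.0589, 0.0366]
orientation: [0.0, 0.383, 0.924, -0.0]
wrist_force: [-2.1, 0.4, 7.3]
finger_gap: 0.0376
grip_force: 30.1
```

```bash
python3 st2.py
```

```text
t 6.2 yaw 44.98 tz -0.003 sd 0.015 F [-2.4  0.6  6.8] tcp [ 0.4736 -0.0589  0.0366] grip 30.1 gap 0.0378
```

Call:
apply_moves(moves=[0,0,0,0,0,-0.035,0,0,0,0,0,-0.07,0,0,0,0,0,-0.07])

```text
clock: 6.45
tcp_pos: [0.4736, -0.0589, 0.0366]
orientation: [0.0, 0.416, 0.91, 0.0]
wrist_force: [-2.2, 0.1, 6.1]
finger_gap: 0.0377
grip_force: 30.1
```

```bash
python3 st2.py
```

```text
t 6.7 yaw 40.98 tz 0.057 sd 0.015 F [-2.2 -0.7  6. ] tcp [ 0.4736 -0.0589  0.0366] grip 30.0 gap 0.0379
```

Call:
apply_moves(moves=[0,0,0,0,0,-0.035,0,0,0,0,0,-0.07,0,0,0,0,0,-0.07])

```text
clock: 6.95
tcp_pos: [0.4736, -0.0588, 0.0366]
orientation: [0.0, 0.447, 0.894, 0.0]
wrist_force: [-1.9, 0.2, 6.6]
finger_gap: 0.0376
grip_force: 30.0
```

```bash
python3 st2.py
```

```text
t 7.2 yaw 36.96 tz 0.011 sd 0.027 F [-2.1 -0.1  5.8] tcp [ 0.4737 -0.0588  0.0366] grip 30.0 gap 0.0378
```

Call:
apply_moves(moves=[0,0,0,0,0,-0.035,0,0,0,0,0,-0.07,0,0,0,0,0,-0.07])

```text
clock: 7.45
tcp_pos: [0.4737, -0.0588, 0.0365]
orientation: [0.0, 0.478, 0.878, 0.0]
wrist_force: [-1.7, -0.8, 4.9]
finger_gap: 0.0375
grip_force: 29.9
```

```bash
python3 st2.py
```

```text
t 7.7 yaw 32.95 tz -0.032 sd 0.027 F [-1.8  0.1  6.1] tcp [ 0.4737 -0.0588  0.0366] grip 30.1 gap 0.0374
```

Call:
apply_moves(moves=[0,0,0,0,0,-0.035,0,0,0,0,0,-0.07,0,0,0,0,0,-0.07])

```text
clock: 7.95
tcp_pos: [0.4737, -0.0588, 0.0366]
orientation: [0.001, 0.509, 0.861, 0.0]
wrist_force: [-1.3, -0.1, 5.1]
finger_gap: 0.0377
grip_force: 29.9
```

```bash
python3 st2.py
```

```text
t 8.2 yaw 28.93 tz -0.058 sd 0.02 F [-1.9  0.3  6.1] tcp [ 0.4737 -0.0588  0.0366] grip 29.9 gap 0.0374
```

Call:
apply_moves(moves=[0,0,0,0,0,-0.035,0,0,0,0,0,-0.07,0,0,0,0,0,-0.07])

```text
clock: 8.45
tcp_pos: [0.4738, -0.0587, 0.0366]
orientation: [0.001, 0.538, 0.843, 0.0]
wrist_force: [-1.8, 0.3, 7.0]
finger_gap: 0.0375
grip_force: 30.0
```

```bash
python3 st2.py
```

```text
t 8.7 yaw 24.93 tz -0.024 sd 0.018 F [-1.4  0.6  5.7] tcp [ 0.4738 -0.0587  0.0366] grip 30.0 gap 0.0379
```

The detent curve is clear, with notches near yaw 44, 24 and 4 degrees. I'll go on with a cautious probe past the next notch.

Call:
apply_moves(moves=[0,0,0,0,0,-0.05,0,0,0,0,0,-0.1,0,0,0,0,0,-0.15,0,0,0,0,0,-0.2,0,0,0,0,0,-0.25,0,0,0,0,0,-0.28,0,0,0,0,0,-0.28])

```text
clock: 9.28
tcp_pos: [0.474, -0.0587, 0.0366]
orientation: [0.001, 0.651, 0.759, 0.001]
wrist_force: [-1.0, 0.8, 3.3]
finger_gap: 0.0378
grip_force: 29.9
```

```bash
python3 st2.py
```

```text
t 9.53 yaw 8.89 tz -0.049 sd 0.019 F [-0.7  0.6  5.1] tcp [ 0.474  -0.0587  0.0366] grip 30.1 gap 0.0376
```

Call:
apply_moves(moves=[0,0,0,0,0,-0.035,0,0,0,0,0,-0.07,0,0,0,0,0,-0.07])

```text
clock: 9.78
tcp_pos: [0.474, -0.0587, 0.0366]
orientation: [0.001, 0.677, 0.736, 0.001]
wrist_force: [-1.4, 1.0, 5.3]
finger_gap: 0.0379
grip_force: 29.9
```

```bash
python3 st2.py
```

```text
t 10.03 yaw 4.89 tz -0.008 sd 0.029 F [-1.   1.2  4.9] tcp [ 0.474  -0.0586  0.0366] grip 29.9 gap 0.0375
```

Call:
apply_moves(moves=[0,0,0,0,0,-0.025,0,0,0,0,0,-0.05,0,0,0,0,0,-0.05])

```text
clock: 10.28
tcp_pos: [0.474, -0.0587, 0.0366]
orientation: [0.001, 0.695, 0.719, 0.001]
wrist_force: [-1.0, 0.0, 6.3]
finger_gap: 0.0373
grip_force: 30.1
```

```bash
python3 st2.py
```

```text
t 10.53 yaw 2.04 tz 0.054 sd 0.023 F [-0.6  0.8  5.6] tcp [ 0.4741 -0.0587  0.0366] grip 30.1 gap 0.0374
```

Call:
apply_moves(moves=[0,0,0,0,0,-0.015,0,0,0,0,0,-0.03,0,0,0,0,0,-0.03])

```text
clock: 10.78
tcp_pos: [0.4741, -0.0586, 0.0366]
orientation: [0.001, 0.705, 0.709, 0.001]
wrist_force: [-1.3, 0.2, 5.6]
finger_gap: 0.0377
grip_force: 29.9
```

```bash
python3 st2.py
```

```text
t 11.03 yaw 0.32 tz 0.049 sd 0.037 F [-0.7  0.4  4.8] tcp [ 0.4741 -0.0587  0.0366] grip 29.9 gap 0.0374
```

No stop there; going on to the next notch, near -15.5 degrees.

Call:
apply_moves(moves=[0,0,0,0,0,-0.05,0,0,0,0,0,-0.1,0,0,0,0,0,-0.15,0,0,0,0,0,-0.2,0,0,0,0,0,-0.23,0,0,0,0,0,-0.23])

```text
clock: 11.53
tcp_pos: [0.4743, -0.0587, 0.0366]
orientation: [0.001, 0.782, 0.623, 0.001]
wrist_force: [0.8, 0.5, 5.0]
finger_gap: 0.038
grip_force: 29.9
```

```bash
python3 st2.py
```

```text
t 11.78 yaw -12.83 tz -0.068 sd 0.036 F [0.2 1.  5.8] tcp [ 0.4743 -0.0587  0.0366] grip 30.1 gap 0.0376
```

Call:
apply_moves(moves=[0,0,0,0,0,-0.025,0,0,0,0,0,-0.05,0,0,0,0,0,-0.05])

```text
clock: 12.03
tcp_pos: [0.4743, -0.0587, 0.0366]
orientation: [0.001, 0.797, 0.604, 0.001]
wrist_force: [-0.3, 1.4, 3.9]
finger_gap: 0.0377
grip_force: 29.8
```

```bash
python3 st2.py
```

```text
t 12.28 yaw -15.68 tz 0.036 sd 0.022 F [0.2 0.9 5.3] tcp [ 0.4743 -0.0587  0.0366] grip 30.0 gap 0.0375
```

Call:
apply_moves(moves=[0,0,0,0,0,-0.025,0,0,0,0,0,-0.05,0,0,0,0,0,-0.05])

```text
clock: 12.53
tcp_pos: [0.4743, -0.0587, 0.0366]
orientation: [0.001, 0.812, 0.584, 0.001]
wrist_force: [0.4, 1.0, 5.3]
finger_gap: 0.0378
grip_force: 30.0
```

```bash
python3 st2.py
```

```text
t 12.78 yaw -18.54 tz 0.068 sd 0.022 F [0.2 1.  5.3] tcp [ 0.4743 -0.0587  0.0366] grip 30.1 gap 0.0376
```

Call:
apply_moves(moves=[0,0,0,0,0,-0.015,0,0,0,0,0,-0.03,0,0,0,0,0,-0.03])

```text
clock: 13.03
tcp_pos: [0.4744, -0.0587, 0.0366]
orientation: [0.001, 0.821, 0.571, 0.001]
wrist_force: [0.1, 1.3, 4.7]
finger_gap: 0.0373
grip_force: 29.9
```

```bash
python3 st2.py
```

```text
t 13.28 yaw -20.25 tz 0.097 sd 0.025 F [0.5 0.9 5.1] tcp [ 0.4744 -0.0586  0.0366] grip 29.9 gap 0.0378
```

Call:
apply_moves(moves=[0,0,0,0,0,-0.01,0,0,0,0,0,-0.018,0,0,0,0,0,-0.018])

```text
clock: 13.53
tcp_pos: [0.4744, -0.0587, 0.0366]
orientation: [0.001, 0.826, 0.564, 0.001]
wrist_force: [0.7, 1.1, 4.5]
finger_gap: 0.0377
grip_force: 29.8
```

```bash
python3 st2.py
```

```text
t 13.78 yaw -21.29 tz 0.106 sd 0.023 F [0.7 1.  5.1] tcp [ 0.4744 -0.0586  0.0366] grip 30.0 gap 0.038
```

Call:
apply_moves(moves=[0,0,0,0,0,-0.01,0,0,0,0,0,-0.02,0,0,0,0,0,-0.02])

```text
clock: 14.03
tcp_pos: [0.4744, -0.0586, 0.0366]
orientation: [0.001, 0.831, 0.556, 0.001]
wrist_force: [-0.0, 1.0, 5.6]
finger_gap: 0.0373
grip_force: 29.9
```

```bash
python3 st2.py;python3 st2.py
```

```text
t 14.28 yaw -22.43 tz 0.12 sd 0.028 F [0.6 0.7 4.9] tcp [ 0.4744 -0.0586  0.0366] grip 30.0 gap 0.0375
t 14.53 yaw -22.44 tz 0.126 sd 0.019 F [0.6 1.1 5.1] tcp [ 0.4744 -0.0587  0.0366] grip 30.0 gap 0.0379
```

Torque keeps rising where the detent alone would fall, so this is the stop. I'll press a little more to be sure; at this torque the force on it is far below the limit.

Call:
apply_moves(moves=[0,0,0,0,0,-0.01,0,0,0,0,0,-0.02,0,0,0,0,0,-0.02])

```text
clock: 14.78
tcp_pos: [0.4745, -0.0586, 0.0366]
orientation: [0.001, 0.837, 0.548, 0.001]
wrist_force: [-0.5, 0.8, 4.6]
finger_gap: 0.0376
grip_force: 29.9
```

```bash
python3 st2.py
```

```text
t 15.03 yaw -23.57 tz 0.172 sd 0.029 F [0.6 1.  5. ] tcp [ 0.4744 -0.0586  0.0366] grip 29.8 gap 0.0375
```

Call:
apply_moves(moves=[0,0,0,0,0,-0.01,0,0,0,0,0,-0.02,0,0,0,0,0,-0.02])

```text
clock: 15.28
tcp_pos: [0.4744, -0.0586, 0.0366]
orientation: [0.001, 0.842, 0.539, 0.001]
wrist_force: [0.8, 0.7, 3.7]
finger_gap: 0.0377
grip_force: 29.8
```

```bash
python3 st2.py
```

```text
t 15.53 yaw -24.72 tz 0.176 sd 0.024 F [0.6 1.  5.1] tcp [ 0.4745 -0.0586  0.0366] grip 30.0 gap 0.0377
```

Bearing with about 5 to 6 N. Next I back off and find the rest of click zero in tool angle, to see whether the grip slipped.

Call:
apply_moves(moves=[0,0,0,0,0,0.04,0,0,0,0,0,0.08,0,0,0,0,0,0.08])

```text
clock: 15.78
tcp_pos: [0.4744, -0.0587, 0.0366]
orientation: [0.001, 0.819, 0.573, 0.001]
wrist_force: [0.6, 1.1, 5.4]
finger_gap: 0.0377
grip_force: 30.0
```

```bash
python3 st2.py
```

```text
t 16.03 yaw -20.15 tz 0.104 sd 0.014 F [0.3 0.9 5.5] tcp [ 0.4744 -0.0587  0.0366] grip 30.1 gap 0.0375
```

Call:
apply_moves(moves=[0,0,0,0,0,0.025,0,0,0,0,0,0.05,0,0,0,0,0,0.05])

```text
clock: 16.28
tcp_pos: [0.4743, -0.0587, 0.0366]
orientation: [0.001, 0.805, 0.593, 0.001]
wrist_force: [0.8, 1.5, 6.9]
finger_gap: 0.0371
grip_force: 30.1
```

```bash
python3 st2.py
```

```text
t 16.53 yaw -17.29 tz 0.089 sd 0.016 F [0.6 0.8 5.6] tcp [ 0.4743 -0.0587  0.0366] grip 29.9 gap 0.0378
```

Call:
apply_moves(moves=[0,0,0,0,0,0.025,0,0,0,0,0,0.05,0,0,0,0,0,0.05])

```text
clock: 16.78
tcp_pos: [0.4743, -0.0587, 0.0366]
orientation: [0.001, 0.79, 0.613, 0.001]
wrist_force: [0.4, 1.6, 5.4]
finger_gap: 0.0376
grip_force: 30.0
```

```bash
python3 st2.py
```

```text
t 17.03 yaw -14.44 tz -0.045 sd 0.02 F [0.  1.  5.8] tcp [ 0.4743 -0.0587  0.0366] grip 30.0 gap 0.0375
```

Call:
apply_moves(moves=[0,0,0,0,0,0.025,0,0,0,0,0,0.05,0,0,0,0,0,0.05])

```text
clock: 17.28
tcp_pos: [0.4742, -0.0586, 0.0366]
orientation: [0.001, 0.774, 0.633, 0.001]
wrist_force: [-0.3, 1.2, 6.8]
finger_gap: 0.0379
grip_force: 30.1
```

```bash
python3 st2.py
```

```text
t 17.53 yaw -11.57 tz -0.056 sd 0.017 F [0.1 0.6 5.7] tcp [ 0.4743 -0.0587  0.0366] grip 29.9 gap 0.0376
```

Torque crosses zero near yaw -15.4 degrees, as before the stop, so there was no slip. Six clicks on is yaw 104.6, which is 116.2 degrees or 2.03 rad from here.

Call:
apply_moves(moves=[0,0,0,0,0,0.06,0,0,0,0,0,0.12,0,0,0,0,0,0.18,0,0,0,0,0,0.24,0,0,0,0,0,0.3,0,0,0,0,0,0.36,0,0,0,0,0,0.42,0,0,0,0,0,0.48,0,0,0,0,0,0.54,0,0,0,0,0,0.6,0,0,0,0,0,0.66,0,0,0,0,0,0.72,0,0,0,0,0,0.78,0,0,0,0,0,0.84,0,0,0,0,0,0.9,0,0,0,0,0,0.96,0,0,0,0,0,0.98,0,0,0,0,0,0.98])

```text
clock: 19.03
tcp_pos: [0.4736, -0.0589, 0.0365]
orientation: [0.0, 0.386, 0.923, -0.0]
wrist_force: [-0.3, 0.0, 6.1]
finger_gap: 0.0375
grip_force: 30.0
```

```bash
python3 st2.py
```

```text
t 19.28 yaw 44.57 tz 0.019 sd 0.037 F [-2.   0.5  7.5] tcp [ 0.4735 -0.0589  0.0365] grip 30.0 gap 0.0378
```

Call:
apply_moves(moves=[0,0,0,0,0,0.06,0,0,0,0,0,0.12,0,0,0,0,0,0.18,0,0,0,0,0,0.24,0,0,0,0,0,0.3,0,0,0,0,0,0.36,0,0,0,0,0,0.42,0,0,0,0,0,0.48,0,0,0,0,0,0.54,0,0,0,0,0,0.6,0,0,0,0,0,0.66,0,0,0,0,0,0.72,0,0,0,0,0,0.78,0,0,0,0,0,0.84,0,0,0,0,0,0.9,0,0,0,0,0,0.96,0,0,0,0,0,0.98,0,0,0,0,0,0.98])

```text
clock: 20.78
tcp_pos: [0.4734, -0.0596, 0.0365]
orientation: [0.0, -0.094, 0.996, -0.001]
wrist_force: [-3.4, -3.2, 8.6]
finger_gap: 0.0376
grip_force: 30.2
```

```bash
python3 st2.py
```

```text
t 21.03 yaw 100.7 tz 0.06 sd 0.016 F [-3.  -2.4  6.6] tcp [ 0.4734 -0.0596  0.0366] grip 30.2 gap 0.0376
```

Call:
apply_moves(moves=[0,0,0,0,0,0.04,0,0,0,0,0,0.068,0,0,0,0,0,0.068])

```text
clock: 21.28
tcp_pos: [0.4734, -0.0597, 0.0366]
orientation: [0.0, -0.128, 0.992, -0.001]
wrist_force: [-3.8, -2.0, 7.3]
finger_gap: 0.0376
grip_force: 30.1
```

```bash
python3 st2.py
```

```text
t 21.53 yaw 104.59 tz 0.011 sd 0.02 F [-2.8 -2.5  7.2] tcp [ 0.4734 -0.0597  0.0365] grip 30.1 gap 0.0371
```

Call:
apply_moves(moves=[0,0,0,0,0,0,0,0,0,0,0,0,0,0,0,0,0,0,0,0,0,0,0,0,0,0,0,0,0,0,0,0,0,0,0,0,0,0,0,0,0,0,0,0,0,0,0,0,0,0,0,0,0,0,0,0,0,0,0,0], claw=90)

```text
clock: 22.37
tcp_pos: [0.4733, -0.0587, 0.0359]
orientation: [-0.0, -0.127, 0.992, 0.0]
wrist_force: [-0.3, -0.0, -0.4]
finger_gap: 0.0765
grip_force: 0.0
```

Call:
apply_moves(moves=[0,0,0.5,0,0,0,0,0,1.2,0,0,0,0,0,2,0,0,0,0,0,3,0,0,0,0,0,4,0,0,0,0,0,4,0,0,0,0,0,4,0,0,0])

```text
clock: 22.95
tcp_pos: [0.4746, -0.0592, 0.1374]
orientation: [0.002, -0.127, 0.992, -0.001]
wrist_force: [0.1, -0.6, -1.3]
finger_gap: 0.0767
grip_force: 0.0
```

```bash
python3 st2.py
python3 - <<'E'
from h import *
from workcell import vision
o=[]
for n in ["side","scene","wrist"]:
    r=vision.read_camera(n);im=r["image"];K,T=r["camera_matrix"],r["camera_from_world"]
    k=4 if n!="wrist" else 1
    a=K@(T[:3,:3]@np.array([.52,-.064,.06])+T[:3,3]);u,v=(a[:2]/a[2]).astype(int);w,h=400//k,300//k
    x0=max(0,min(640-w,u-w//2));y0=max(0,min(400-h,v-h//2))
    o.append(cv2.resize(im[y0:y0+h,x0:x0+w],(400,300),interpolation=cv2.INTER_CUBIC))
    if n=="scene":o.append(cv2.resize(im,(400,300)))
cv2.imwrite("pics/g.png",np.vstack([np.hstack(o[:2]),np.hstack(o[2:])]))
E
```

```text
t 23.2 yaw 104.56 tz 0.01 sd 0.025 F [-0.   0.2  0.2] tcp [ 0.4723 -0.0585  0.1347] grip 0.0 gap 0.0769
```

View pics/g.png

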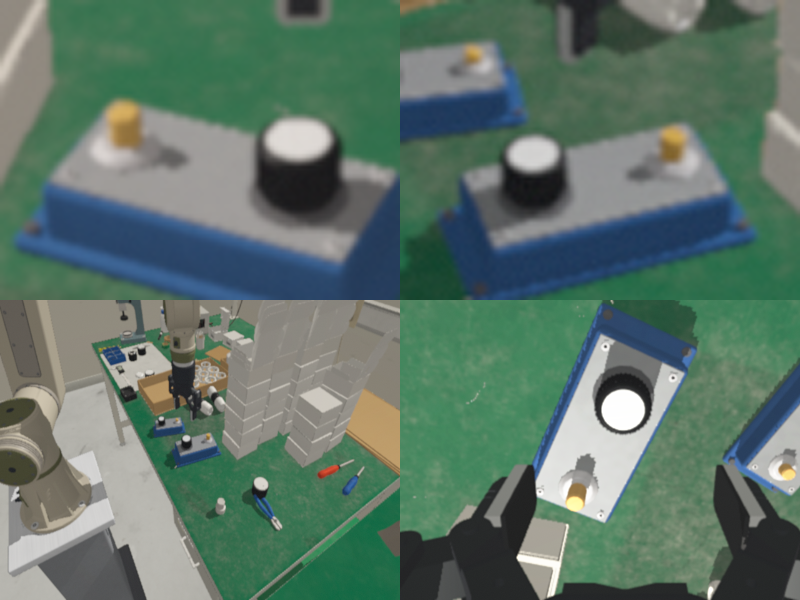

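The hand is clear, the pin stands higher than at the start, and the gauge and cutters haven't moved. The torque was near zero when I let go, so the dial rests in a notch.

```bash
python3 -c "
from workcell import job
print(job.hand_in())"
```

```text
the job is handed in; nothing more can be done
None
```

I turned the dial clockwise until it bore on its end stop (about 5–6 N, from the wrist torque), turned it back six clicks, let go with the hand clear, and handed the job in; no verdict was returned, and six clicks rests on torque and turn angle, not a measured pin height.

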